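# Push a dead speaker module through the bin's push flap

### The arm

A 6-joint arm with a two-finger parallel gripper is mounted at the origin on the work surface. World frame = base frame: x ahead of the robot, y to its left, z up, the work surface at z = 0. Lengths are in m, angles in rad, forces in N, time in s.
With the tool pointing down it reaches from about 0.225 to 0.875 m from the base axis. Payload 3.4 kg.
Tool frame: the origin (TCP) lies between the finger pads; the fingertips stand 8 mm ahead of it and the grasp point (between the pads) lies 11 mm behind it; z points along the fingers, y is the line along which they close (so a half turn about z gives the same grasp; the last joint's range is limited). The gripper opens to 85 mm and grips with 20 to 120 N. Pads are 22 mm wide; open, the fingers measure 114 mm over their backs; the gripper's body (76 mm by 85 mm) begins 54 mm behind the grasp point. The pads swing forward as they close: fully open they stand 13 mm farther back than shut.
Start: joints at [1.063, 0.276, 1.505, -0, 1.361, -0.121], TCP at [0.217, 0.533, 0.239] pointing down, gripper open.
Joint ranges: [-2.89, 2.89], [-0.75, 2.08], [0.22, 2.7], [-1.18, 4.32], [0.11, 2.71], [-2.7, 2.7]. Speed limits (rad/s): [2.57, 2.57, 3.14, 3.14, 3.14, 3.14].

### API

Orientations are given as a unit quaternion [w, x, y, z].
In Python, from rig import manip, optics, finder gives the robot as it stands.
- The arm moves only by the tool servo_tool, never from a script. Its argument "increments" is a list of rows, each a list of 7 numbers: the shift along the tool's x, y, z in cm, then the turn, a rotation vector about the tool's x, y, z in degrees, then the closure, from -1 (fully open) to 1 (shut). In form: [[x, y, z, rx, ry, rz, gripper], ...]. A call has exactly 5 rows; each row shifts and turns the commanded pose from where the row before left it, along the tool's axes as they then stand; what a row does not reach is not made up. A row lasts 1/10 s, in which the tool goes at most 50 mm and 8.59 degrees, less where a joint would pass 70% of its speed; a pose out of reach is approached as far as the arm can. A call is refused whole if a number of a shift passes 5 or a number of a turn 8.59, either way. A call with a gripper value outside its range is refused whole. The fingers move at their own pace and stop on an object; "squeeze" is the grip in N (left out, the last holds). Time passes only in rows, so rows that do not move let the fingers close, or fill a call up. It gives the time, the measured TCP pose, the force, the opening and the grip force at its end, in the units of the state.
- manip.get_state(): the state, without advancing time (a new reading comes with each control period).
- optics.get_image(name): name is "scene" or "top" or "wrist"; returns the picture (400x640x3 uint8, red, green, blue); there is no depth.
- optics.get_calibration(name): a dict with "fov_y" (degrees; the focal length in pixels is half the picture's height over the tangent of half this angle, whatever the lens; pixels are square), "cx", "cy" (the principal point, pixels), "world_to_cam" (4x4, takes a point from world to camera coordinates). Camera axes: x right, y down, z forward; pixel columns grow to the right and rows downward; lengths in m; the calibration is good to about 2 mm. A picture is of the moment at which its call begins: read the wrist's pose just before it. get_calibration takes no time and is no camera call; for the wrist camera it gives the pose at the moment of the call.
- manip.sign_off(): hands the job in; it is judged then, once.
Trained networks look in the newest picture that a camera, given by its name, has taken for a name from the list of things; names that differ only in an ending like _2 or _b are one class to them, and where a whole thing is asked for, a point or a joint stands for the part that bears it (a point fixed in the world has none). Each returns a list of dicts, best first, with "p" (0 to 1); they miss things now and then, are a little off and sometimes report something else, mostly with a low value. They report only what shows in the picture. A call takes as long as a camera call.
- finder.silhouettes(label, camera): "region" (400x640 bool, what is visible of it) and "box" ([centre column, centre row, width, height] in pixels, round what is visible of it).
- finder.tip_of(label, camera): "at" ([column, row] in pixels: a listed point, or the origin of a listed thing).
The state is a dict: "clock": time; "qpos": joint angles; "qd": joint speeds; "effort": joint torques, N m; "position": TCP position; "ee_rot": TCP orientation; "contact_force": force on the tool from outside, world axes, zero at the start; "moment": the same for the moment, N m; "width": finger opening in m; "gripper_force": force on a finger pad.
Only numpy, scipy, OpenCV 4.12 (cv2) and the standard library are available. Lean on these libraries where they do the work, as an engineer would, in place of code of your own. Each camera call takes 0.05 s, during which the arm holds its last target. There are 200 camera calls.

### The job

The small grey speaker module on the blue repair mat is dead: throw it away without picking it up. With one finger push the bin's sprung steel flap open, and while that finger holds it open push the module off the mat with the other finger so that it drops into the clear bin; do not shove the module against the shut flap, and do not pinch or lift it. Then take the hand away so that the flap springs shut, and leave the phone vise, tweezer, jar, red pick, mug, dish and screwdriver where they are.

Things in the scene. Friction and masses are not known exactly. Their poses are not given: they have to be found in the camera images.
- sill (a point): Middle of the straight edge where the blue mat ends and the bin's mouth begins, level with the mat's top, 100 mm above the counter. Its x axis runs along the edge, y is level and points from the mat into the bin, z is up. All y, z below are in this frame, in mm. The mat is the plane z = 0 from y = -277 to 0, x = -126 to 126, on a wooden riser. Riser and bin are fixed, turned by up to 0.4 rad.
- bin: Clear waste bin standing fast against the riser, x = -86 to 86, y = 1 to 198, floor at z = -96. Its front wall's top is 3 mm below the mat. The mouth is covered by the sloping steel flap, between two dark cheeks (inner faces x = -77 and 77) that rise with the flap to the ridge, the highest part: y = 101, z = 49. Behind it the lid slopes down. Origin: on the counter, 100 mm below the sill point; axes as there.
- flap (a joint): Self-closing steel flap, 144 wide, 100 long. Axle parallel to x at y = 101, z = 44. Shut (0 rad) it slopes 0.42 rad down towards the mat. It opens into the bin, free edge going down and away from the mat (value grows, to 1.1). A spring shuts it, 0.5 to 1 N at the free edge. A fingertip just above the mat moving along +y wipes it open: 0.25 rad at y = 55, 0.5 at y = 75.
- flap_edge (a point): Middle of the flap's free lower edge: at y = 10, z = 3 while the flap is shut; it moves with the flap.
- module_center (a point): Centre of the speaker module: a loose grey plastic block 34 mm (its x axis) by 24 mm (its y axis) by 12 mm high, black grille on top, about 15 g. It lies flat on the mat 60 to 100 mm before the sill and within 25 mm of its middle, its y axis within 0.4 rad of the sill's y axis. Nothing else stands within 45 mm of the sill's y axis from y = -150 to the bin.
- vise: Bystander. Black plastic phone vise with a clamp knob and a green circuit board in its jaws, 133 x 66 x 26 mm, lying on the mat well behind the module, as seen from the bin. Origin: centre of its underside.
- jar: Bystander. Small glass jar with a metal screw lid, 36 mm wide, 45 mm high, on the mat beside the vise. Origin: centre of its underside.
- tweezer: Bystander. Stainless tweezer, 120 mm long (its x axis), 12 mm wide, 7 mm high, lying on the mat at one side of the module's lane. Origin: underside, mid-length.
- pick: Bystander. Red plastic opening pick, 31 x 24 x 4 mm, lying on the mat at the other side of the module's lane. Origin: underside, about its middle.
- mug: Bystander. Blue mug, 80 mm wide, 92 mm high, on the counter to the robot's left. Origin: centre of its underside.
- dish: Bystander. Steel screw dish, 84 mm wide, 22 mm high, on the counter to the robot's left. Origin: centre of its underside.
- driver: Bystander. Yellow-handled screwdriver, 150 mm long, lying on the counter to the robot's right. Origin: underside, mid-length.

How it is judged:
On the way, in this order (a step that is already met when the one before it is completed fails the run):
1. a finger pushes the flap open (0.15 rad or more) while the module still lies on the mat (value of joint flap above 0.15 rad and contact force between the fingers and flap above 0.05 N and y of module_center in the frame of sill below 0 m and z of module_center in the frame of sill above -0.002 m), for 0.1 s.
2. the module has dropped through the mouth into the bin (z of module_center in the frame of sill below -0.05 m and y of module_center in the frame of sill between 0.004 and 0.196 m and x of module_center in the frame of sill between -0.085 and 0.085 m), for 0.1 s.
At the end, for the whole second after the job is handed in: The module lies at rest in the bin (its centre more than 50 mm below the mat's top, within the bin's walls), the flap has sprung shut (under 0.08 rad) and no bystander has moved more than 15 mm (all of step 2 and value of joint flap below 0.08 rad and linear speed of module below 0.02 m/s); the robot touches nothing.
It fails at once if the module lifted: its centre more than 30 mm above the mat (z of module_center in the frame of sill above 0.03 m).
It fails at once if the module pinched or pressed by the fingers with more than 15 N (contact force between the fingers and module above 15 N).
It fails at once if the module shoved against the flap with more than 0.4 N while it still lies on the mat (z of module_center in the frame of sill above 0.004 m and contact force between module and flap above 0.4 N).
It fails at once if a bystander (vise, jar, tweezer, pick, mug, dish, screwdriver) moved more than 15 mm (distance of any of vise, jar, tweezer, pick, mug, dish, driver from where it was at the start of the episode above 0.015 m).
It also fails if it takes over 35 s, if anything falls off the work surface, if the arm or the gripper's body presses on something with over 40 N, if the wrist force passes 120 N, or if a joint passes its speed limit or range.

## Working session

There is one attempt and no reset: what is moved stays moved. The work goes in short steps, Python scripts to look and compute and a tool call to move; the robot and the scene stay as the last step left them, time stands still between calls to the robot, and variables do not carry over. Pictures are saved under pics/ and viewed, at most 10 in all, crops included, and the job is handed in when it is done.

Besides the shell and the picture viewer there is one more tool, called after "Request:" by a JSON object that holds its "fn" and its "kwargs", one argument or row to a line. servo_tool: Moves the arm, as the interface text tells. Its arguments: {"type":"object","properties":{"increments":{"type":"array","items":{"type":"array","items":{"type":"number"}}},"squeeze":{"type":"number"}},"required":["increments"]}

```bash
mkdir -p pics
cat > h.py <<'E'
import numpy as np, cv2
from rig import manip, optics, finder
def ray(cam,px):
    c=optics.get_calibration(cam); f=200/np.tan(np.radians(c["fov_y"])/2)
    T=np.linalg.inv(np.array(c["world_to_cam"]))
    d=T[:3,:3]@np.array([(px[0]-c["cx"])/f,(px[1]-c["cy"])/f,1]); return T[:3,3],d
def at_z(cam,px,z):
    o,d=ray(cam,px); return o+d*(z-o[2])/d[2]
def proj(cam,p):
    c=optics.get_calibration(cam); f=200/np.tan(np.radians(c["fov_y"])/2)
    q=np.array(c["world_to_cam"])@np.append(p,1); return q[:2]/q[2]*f+[c["cx"],c["cy"]]
def save(cam,n):
    im=optics.get_image(cam); cv2.imwrite(f"pics/{n}.png",im[:,:,::-1]); return im
E
python3 - <<'E'
from h import *
np.set_printoptions(precision=4,suppress=True)
a=save("top","top0"); b=save("scene","sc0")
cv2.imwrite("pics/both.png",cv2.resize(np.vstack([a,b])[:,:,::-1],(480,600)))
for cam in("top","scene"):
  for l,z in(("sill",.1),("flap_edge",.103),("module_center",.106),("tweezer",.1),("pick",.1)):
    for r in finder.tip_of(l,cam)[:2]: print(cam,l,r["p"],r["at"],at_z(cam,r["at"],z))
print(manip.get_state())
E
```

```text
top sill 0.59 [299.6, 218.3] [0.5184 0.0304 0.1   ]
top flap_edge 0.67 [297.8, 211.5] [0.5441 0.0366 0.103 ]
top module_center 0.49 [318.9, 218.6] [ 0.514  -0.0424  0.106 ]
top tweezer 0.49 [324.7, 241.6] [ 0.4276 -0.0614  0.1   ]
top pick 0.37 [325.7, 189.7] [ 0.6264 -0.072   0.1   ]
scene sill 0.73 [328.5, 183.6] [0.5122 0.0281 0.1   ]
scene flap_edge 0.81 [332.1, 186.3] [0.5289 0.0321 0.103 ]
scene module_center 0.66 [308.8, 190.1] [ 0.5105 -0.04    0.106 ]
scene module_center 0.18 [254.0, 201.1] [ 0.4708 -0.2066  0.106 ]
scene tweezer 0.5 [290.3, 174.9] [ 0.4244 -0.0639  0.1   ]
scene pick 0.51 [317.0, 219.8] [ 0.6165 -0.0651  0.1   ]
{'clock': 0.6, 'qpos': array([ 1.063 ,  0.2759,  1.5049, -0.    ,  1.3607, -0.121 ]), 'qd': array([-0.0004,  0.0013, -0.0002, -0.0002,  0.    , -0.0006]), 'effort': array([ -0.0012, -41.6388, -24.5985,  -0.0002,   0.0006,  -0.    ]), 'position': array([0.2169, 0.5325, 0.2393]), 'ee_rot': array([0.    , 0.1922, 0.9814, 0.    ]), 'contact_force': array([-0.4761, -0.3337, -0.2091]), 'moment': array([-0.0095,  0.019 , -0.008 ]), 'gripper_force': 0.0, 'width': 0.08497239702757695}
```

View pics/top0.png

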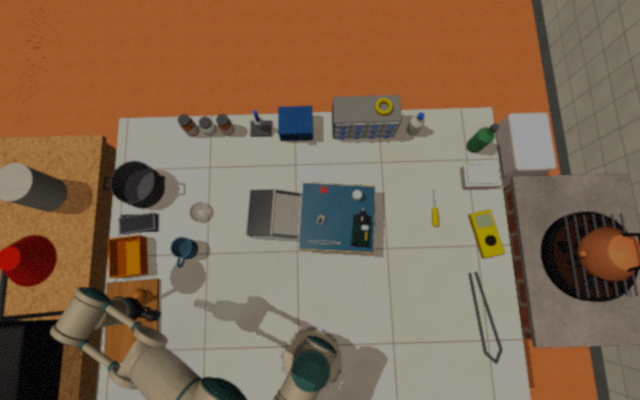

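View pics/sc0.png

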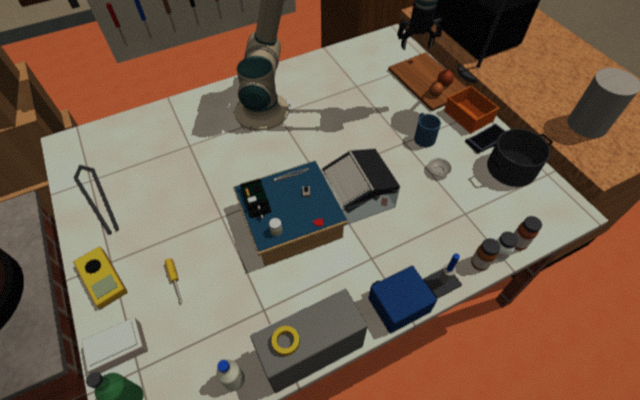

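The top view shows the mat at about (337,217), the module at (320,219) and the bin to the left at (275,213). In the scene view the module is at (307,190) and the sill near (329,184), so the sill's y axis points roughly along world +y. Next I move above the lane to get a close wrist view.

Request:
{"fn": "servo_tool", "kwargs": {
  "increments": [
    [0,0,-2,0,0,-7.4,-0.5],
    [0,0,-2,0,0,-7.4,-0.5],
    [0,0,-2,0,0,-7.4,-0.5],
    [-2.2,-4.4,0,0,0,0,-0.5],
    [-2.2,-4.4,0,0,0,0,-0.5]
  ],
  "squeeze": 20
}}

```text
clock: 1.1
position: [0.2613, 0.4446, 0.2998]
ee_rot: [0.001, -0.002, 1.0, 0.001]
contact_force: [1.3, -0.2, 0.7]
width: 0.064
gripper_force: 0.0
```

Request:
{"fn": "servo_tool", "kwargs": {
  "increments": [
    [-2.2,-4.4,0,0,0,0,-0.5],
    [-2.2,-4.4,0,0,0,0,-0.5],
    [-2.2,-4.4,0,0,0,0,-0.5],
    [-2.2,-4.4,0,0,0,0,-0.5],
    [-2.2,-4.4,0,0,0,0,-0.5]
  ]
}}

```text
clock: 1.6
position: [0.3716, 0.2229, 0.2997]
ee_rot: [0.001, -0.001, 1.0, 0.0]
contact_force: [0.9, -0.4, 0.2]
width: 0.064
gripper_force: 0.0
```

Request:
{"fn": "servo_tool", "kwargs": {
  "increments": [
    [-2.2,-4.4,0,0,0,0,-0.5],
    [-2.2,-4.4,0,0,0,0,-0.5],
    [-2.2,-4.4,0,0,0,0,-0.5],
    [-2.2,-4.4,0,0,0,0,-0.5],
    [-2.2,-4.4,0,0,0,0,-0.5]
  ]
}}

```text
clock: 2.1
position: [0.4818, 0.0027, 0.2996]
ee_rot: [0.001, -0.0, 1.0, 0.0]
contact_force: [1.0, 1.1, 0.1]
width: 0.0638
gripper_force: 0.0
```

Request:
{"fn": "servo_tool", "kwargs": {
  "increments": [
    [0,-1,0,0,0,0,-0.5],
    [0,-1,0,0,0,0,-0.5],
    [0,0,0,0,0,0,-0.5],
    [0,0,0,0,0,0,-0.5],
    [0,0,0,0,0,0,-0.5]
  ]
}}

```text
clock: 2.6
position: [0.4808, -0.0139, 0.2996]
ee_rot: [0.0, -0.001, 1.0, 0.0]
contact_force: [0.1, 0.3, -0.0]
width: 0.0641
gripper_force: 0.0
```

Run:
```python
from h import *
np.set_printoptions(precision=4,suppress=True)
s=manip.get_state(); print(s["clock"],s["position"],s["ee_rot"],s["width"],s["contact_force"])
save("wrist","w0")
for l,z in(("sill",.1),("flap_edge",.103),("module_center",.106),("tweezer",.1),("pick",.1)):
    for r in finder.tip_of(l,"wrist")[:2]: print(l,r["p"],r["at"],at_z("wrist",r["at"],z))
for px in((0,0),(639,0),(0,399),(639,399)): print(at_z("wrist",px,.1))
for r in finder.silhouettes("module_center","wrist")[:1]:
    c,_=cv2.findContours(r["region"].astype("uint8"),0,2); c=max(c,key=cv2.contourArea)
    print(r["p"],[at_z("wrist",p,.112)[:2] for p in cv2.boxPoints(cv2.minAreaRect(c))])
```

```text
2.6 [ 0.4808 -0.0139  0.2996] [ 0.0002 -0.0012  1.      0.0003] 0.06412420369261242 [ 0.0547  0.3174 -0.0163]
sill 0.72 [346.9, 215.5] [0.5274 0.0219 0.1   ]
flap_edge 0.59 [359.9, 221.5] [0.5342 0.0376 0.103 ]
module_center 0.88 [287.7, 203.6] [ 0.5106 -0.0504  0.106 ]
tweezer 0.94 [281.5, 130.9] [ 0.4262 -0.0561  0.1   ]
pick 0.82 [273.4, 286.8] [ 0.6274 -0.0734  0.1   ]
pick 0.59 [288.1, 204.5] [ 0.5136 -0.051   0.1   ]
[ 0.297  -0.3387  0.1   ]
[0.2959 0.3113 0.1   ]
[ 0.8198 -0.4923  0.1   ]
[0.8171 0.4681 0.1   ]
0.85 [array([ 0.5215, -0.0697]), array([ 0.4879, -0.0524]), array([ 0.4989, -0.0312]), array([ 0.5331, -0.0481])]
```

View pics/w0.png

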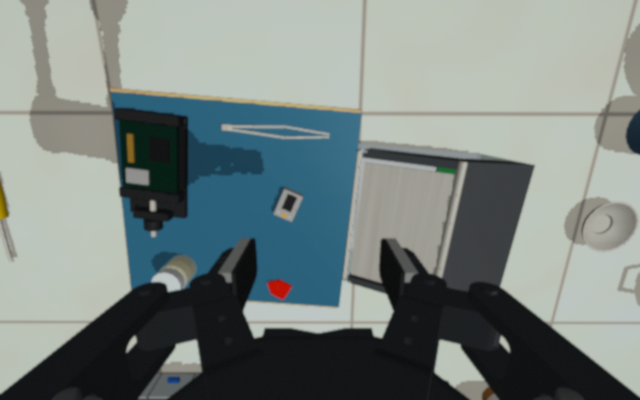

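The wrist view shows the module at (288,204), the pick at (279,289), the tweezer at (277,131) and the vise at (153,160). The mat's sill edge runs from about (361,111) to (338,306). I'll fit that edge by colour to get the sill frame.

Run:
```python
from h import *
np.set_printoptions(precision=4,suppress=True)
im=cv2.imread("pics/w0.png").astype(int)
P=[]
for r in range(120,300,4):
    row=im[r]; blue=(row[:,0]-row[:,2]>35)&(np.arange(640)>300)&(np.arange(640)<375)
    if blue.any(): P.append(at_z("wrist",(np.where(blue)[0].max()+.5,r),.1))
P=np.array(P); v=cv2.fitLine(P[:,:2].astype(np.float32),cv2.DIST_HUBER,0,.001,.001).ravel()
d=v[:2]*np.sign(v[0]); n=np.array([-d[1],d[0]]); c=v[2:]
print("dir x",d,"n",n,"res",np.abs((P[:,:2]-c)@n).max())
for px in((361,111),(338,306)): 
    q=at_z("wrist",px,.1)[:2]; print(q,(q-c)@n,(q-c)@d)
e=[(at_z("wrist",p,.1)[:2]-c)@d for p in((361,111),(338,306))]; mid=c+d*sum(e)/2
print("sill",mid,"len",e[1]-e[0],"yaw",np.arctan2(n[1],n[0]))
for l,q in(("mod",[.5104,-.0504]),("tw",[.4262,-.0561]),("pick",[.6274,-.0734]),("tcp",[.4808,-.0139]),("fe",[.5342,.0376])): print(l,(q-mid)@np.c_[d,n])
for r in finder.silhouettes("vise","wrist")[:1]:
    ys,xs=np.where(r["region"]); print("vise max y",max((at_z("wrist",(x,y),.1)[:2]-mid)@n for x,y in zip(xs[::9],ys[::9])))
```

```text
dir x [ 0.9966 -0.082 ] n [0.082  0.9966] res 0.0008718322212989535
[0.4044 0.0332] -0.0003889749519846523 -0.11723837717859191
[0.6566 0.0127] -0.00014723904301021883 0.13583347553479289
sill [0.5305 0.0232] len 0.2530718527133848 yaw 1.4886967
mod [-0.014 -0.075]
tw [-0.0975 -0.0876]
pick [ 0.1045 -0.0883]
tcp [-0.0465 -0.0411]
fe [0.0025 0.0146]
vise max y -0.1946940066523281
```

The fitted edge is 253 mm long against the stated 252, and the module sits at sill (-14,-75), which is plausible. I'll align the tool, move above it and descend to TCP z 0.125.

Request:
{"fn": "servo_tool", "kwargs": {
  "increments": [
    [-3.2,-3.2,0,0,0,0,-0.5],
    [0,0,0,0,0,4.7,-0.5],
    [0,0,4.5,0,0,0,-0.5],
    [0,0,4.5,0,0,0,-0.5],
    [0,0,0,0,0,0,-0.5]
  ]
}}

```text
clock: 3.5
position: [0.5085, -0.0463, 0.2037]
ee_rot: [-0.007, 0.041, 0.999, 0.001]
contact_force: [-0.6, -0.1, 0.1]
width: 0.0638
gripper_force: 0.0
```

Request:
{"fn": "servo_tool", "kwargs": {
  "increments": [
    [0,0,4.5,0,0,0,-0.5],
    [0,0,2.5,0,0,0,-0.5],
    [0,0,1.5,0,0,0,-0.5],
    [0,0,0,0,0,0,-0.5],
    [0,0,0,0,0,0,-0.5]
  ]
}}

```text
clock: 4.0
position: [0.5149, -0.0475, 0.1261]
ee_rot: [0.001, 0.041, 0.999, -0.0]
contact_force: [0.1, 0.6, 0.0]
width: 0.0641
gripper_force: 0.0
```

Run:
```python
from h import *
np.set_printoptions(precision=4,suppress=True)
s=manip.get_state(); print(s["clock"],s["position"],s["ee_rot"],s["width"],s["contact_force"])
save("wrist","w1")
mid=np.array([.5305,.0232]);d=np.array([.9966,-.082]);n=np.array([.082,.9966])
for r in finder.tip_of("module_center","wrist")[:1]: print((at_z("wrist",r["at"],.106)[:2]-mid)@np.c_[d,n])
print((s["position"][:2]-mid)@np.c_[d,n])
```

```text
4.0 [ 0.5149 -0.0475  0.1261] [ 0.0014  0.0406  0.9992 -0.0002] 0.06408433099686074 [0.0998 0.5572 0.015 ]
[-0.014  -0.0726]
[-0.0098 -0.0718]
```

View pics/w1.png

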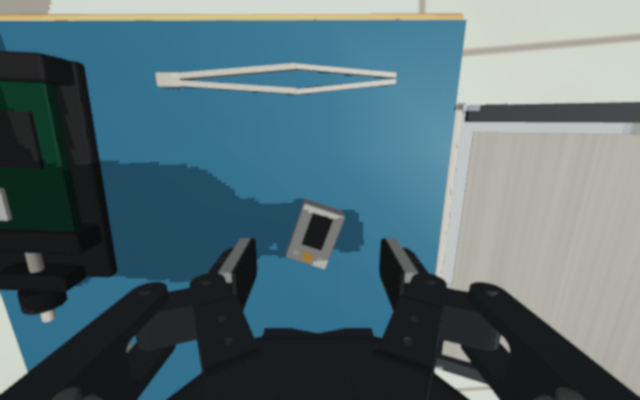

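The module at (316,234) sits between the open fingers, which show at (240,265) and (395,265). I'll go down gently and watch the force.

Request:
{"fn": "servo_tool", "kwargs": {
  "increments": [
    [0.2,0,0.8,0,0,0,-0.5],
    [0,0,0.6,0,0,0,-0.5],
    [0,0,0.2,0,0,0,-0.5],
    [0,0,0.1,0,0,0,-0.5],
    [0,0,0,0,0,0,-0.5]
  ]
}}

```text
clock: 4.6
position: [0.5112, -0.0471, 0.1071]
ee_rot: [-0.0, 0.041, 0.999, 0.0]
contact_force: [-0.4, 0.2, -0.1]
width: 0.0639
gripper_force: 0.0
```

Request:
{"fn": "servo_tool", "kwargs": {
  "increments": [
    [0,0,0.1,0,0,0,-0.5],
    [0,0,0.1,0,0,0,-0.5],
    [0,0,0.1,0,0,0,-0.5],
    [0,0,0,0,0,0,-0.5],
    [0,0,0,0,0,0,-0.5]
  ]
}}

```text
clock: 5.1
position: [0.5113, -0.0471, 0.1043]
ee_rot: [0.0, 0.041, 0.999, 0.0]
contact_force: [-0.1, 0.7, -0.1]
width: 0.0642
gripper_force: 0.0
```

Request:
{"fn": "servo_tool", "kwargs": {
  "increments": [
    [0,0,0.1,0,0,0,-0.5],
    [0,0,0,0,0,0,-0.5],
    [0,0,0.1,0,0,0,-0.5],
    [0,0,0,0,0,0,-0.5],
    [0,0,0,0,0,0,-0.5]
  ]
}}

```text
clock: 5.6
position: [0.5113, -0.0471, 0.1023]
ee_rot: [-0.0, 0.041, 0.999, 0.0]
contact_force: [-0.2, -1.3, 0.4]
width: 0.0639
gripper_force: 0.0
```

Request:
{"fn": "servo_tool", "kwargs": {
  "increments": [
    [0,0,0.1,0,0,0,-0.5],
    [0,0,0,0,0,0,-0.5],
    [0,0,0.1,0,0,0,-0.5],
    [0,0,0,0,0,0,-0.5],
    [0,0,0,0,0,0,-0.5]
  ]
}}

```text
clock: 6.1
position: [0.5115, -0.0471, 0.1019]
ee_rot: [0.001, 0.041, 0.999, -0.0]
contact_force: [-2.4, 0.9, 10.4]
width: 0.0642
gripper_force: 5.6
```

The mat contact is at TCP z 0.102. I'll raise so the tips ride about 3 mm above the mat, then push along +y.

Request:
{"fn": "servo_tool", "kwargs": {
  "increments": [
    [0,0,-0.5,0,0,0,-0.5],
    [0,0.8,0,0,0,0,-0.5],
    [0,0.8,0,0,0,0,-0.5],
    [0,0.8,0,0,0,0,-0.5],
    [0,0.8,0,0,0,0,-0.5]
  ]
}}

```text
clock: 6.6
position: [0.5138, -0.0142, 0.105]
ee_rot: [-0.0, 0.04, 0.999, 0.0]
contact_force: [-0.6, -0.5, -0.4]
width: 0.0639
gripper_force: 0.0
```

Request:
{"fn": "servo_tool", "kwargs": {
  "increments": [
    [0,0.8,0,0,0,0,-0.5],
    [0,0.8,0,0,0,0,-0.5],
    [0,0.8,0,0,0,0,-0.5],
    [0,0,0,0,0,0,-0.5],
    [0,0,0,0,0,0,-0.5]
  ]
}}

```text
clock: 7.1
position: [0.515, -0.0003, 0.1034]
ee_rot: [-0.001, 0.037, 0.999, -0.01]
contact_force: [0.1, -27.7, -11.9]
width: 0.0638
gripper_force: 13.6
```

Run:
```python
from h import *
np.set_printoptions(precision=4,suppress=True)
s=manip.get_state(); print(s["clock"],s["position"],s["ee_rot"],s["width"],s["contact_force"])
save("wrist","w2")
mid=np.array([.5305,.0232]);d=np.array([.9966,-.082]);n=np.array([.082,.9966])
for r in finder.tip_of("module_center","wrist")[:1]: print((at_z("wrist",r["at"],.106)[:2]-mid)@np.c_[d,n])
print((s["position"][:2]-mid)@np.c_[d,n])
```

```text
7.1 [ 0.515  -0.0003  0.1034] [-0.0014  0.037   0.9993 -0.0096] 0.06383083881290683 [  0.1063 -27.6515 -11.853 ]
[-0.0174 -0.0445]
[-0.0135 -0.0247]
```

View pics/w2.png

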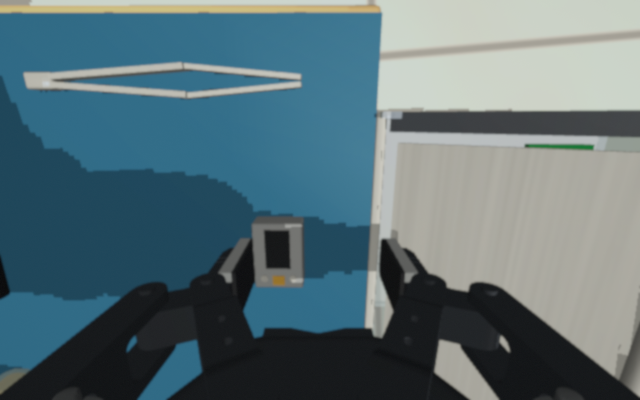

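The force of 28 N lies exactly along the flap's slope, so the low tip is pressing on the flap's edge end-on instead of its top face. The module is squarely against the rear finger at (277,253). I'll back off, raise about 4.5 mm so the tip rides on the flap's top face, and push again.

Request:
{"fn": "servo_tool", "kwargs": {
  "increments": [
    [0,-1.5,0,0,0,0,-0.5],
    [0,-0.7,0,0,0,0,-0.5],
    [0,0,-0.45,0,0,0,-0.5],
    [0,0,0,0,0,0,-0.5],
    [0,0,0,0,0,0,-0.5]
  ]
}}

```text
clock: 7.7
position: [0.5144, -0.0124, 0.1103]
ee_rot: [0.001, 0.04, 0.999, 0.0]
contact_force: [0.1, 0.3, -0.8]
width: 0.0641
gripper_force: 0.0
```

Request:
{"fn": "servo_tool", "kwargs": {
  "increments": [
    [0,0.5,0,0,0,0,-0.5],
    [0,0.5,0,0,0,0,-0.5],
    [0,0.5,0,0,0,0,-0.5],
    [0,0.5,0,0,0,0,-0.5],
    [0,0,0,0,0,0,-0.5]
  ]
}}

```text
clock: 8.2
position: [0.5158, 0.0076, 0.1098]
ee_rot: [0.0, 0.04, 0.999, 0.0]
contact_force: [-0.3, -0.2, 0.4]
width: 0.0639
gripper_force: 0.3
```

Past the jam point with no force now. Continuing slowly.

Request:
{"fn": "servo_tool", "kwargs": {
  "increments": [
    [0,0.5,0,0,0,0,-0.5],
    [0,0.5,0,0,0,0,-0.5],
    [0,0.5,0,0,0,0,-0.5],
    [0,0,0,0,0,0,-0.5],
    [0,0,0,0,0,0,-0.5]
  ]
}}

```text
clock: 8.7
position: [0.517, 0.022, 0.1098]
ee_rot: [0.0, 0.041, 0.999, 0.0]
contact_force: [-0.4, 0.4, 0.8]
width: 0.064
gripper_force: 0.4
```

Run:
```python
from h import *
np.set_printoptions(precision=4,suppress=True)
s=manip.get_state(); print(s["clock"],s["position"],s["ee_rot"],s["width"],s["contact_force"])
save("wrist","w3")
mid=np.array([.5305,.0232]);d=np.array([.9966,-.082]);n=np.array([.082,.9966])
for r in finder.tip_of("module_center","wrist")[:1]: print((at_z("wrist",r["at"],.106)[:2]-mid)@np.c_[d,n])
print((s["position"][:2]-mid)@np.c_[d,n])
```

```text
8.7 [0.517  0.022  0.1098] [0.0001 0.0406 0.9992 0.0002] 0.06403305465433329 [-0.3592  0.3941  0.8209]
[-0.0171 -0.0222]
[-0.0134 -0.0023]
```

View pics/w3.png

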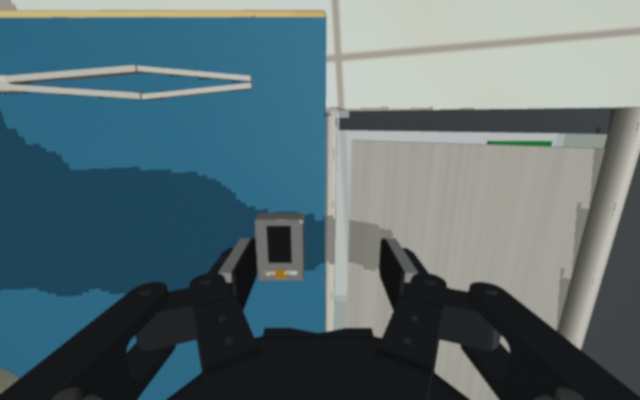

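The flap is opening, with a gap showing at about (342,230). The module is square to the edge at (280,248). I'll open further and dwell for step 1, then push the module over.

Request:
{"fn": "servo_tool", "kwargs": {
  "increments": [
    [0,0.5,0,0,0,0,-0.5],
    [0,0.5,0,0,0,0,-0.5],
    [0,0,0,0,0,0,-0.5],
    [0,0,0,0,0,0,-0.5],
    [0,0,0,0,0,0,-0.5]
  ]
}}

```text
clock: 9.3
position: [0.5178, 0.0319, 0.1099]
ee_rot: [0.0, 0.041, 0.999, 0.0]
contact_force: [-0.7, -0.4, 1.3]
width: 0.064
gripper_force: 0.5
```

Request:
{"fn": "servo_tool", "kwargs": {
  "increments": [
    [0,0.6,0,0,0,0,-0.5],
    [0,0.6,0,0,0,0,-0.5],
    [0,0.6,0,0,0,0,-0.5],
    [0,0.6,0,0,0,0,-0.5],
    [0,0.3,0,0,0,0,-0.5]
  ]
}}

```text
clock: 9.8
position: [0.5199, 0.0591, 0.1097]
ee_rot: [-0.0, 0.04, 0.999, -0.0]
contact_force: [0.3, -3.0, -1.0]
width: 0.0641
gripper_force: 1.0
```

Run:
```python
from h import *
np.set_printoptions(precision=4,suppress=True)
s=manip.get_state(); print(s["clock"],s["position"],s["ee_rot"],s["width"],s["contact_force"])
save("wrist","w4")
mid=np.array([.5305,.0232]);d=np.array([.9966,-.082]);n=np.array([.082,.9966])
for r in finder.tip_of("module_center","wrist")[:1]: print(r["p"],r["at"],(at_z("wrist",r["at"],.106)[:2]-mid)@np.c_[d,n])
print((s["position"][:2]-mid)@np.c_[d,n])
```

```text
9.8 [0.5199 0.0591 0.1097] [-0.0001  0.0403  0.9992 -0.0001] 0.0641120872507261 [ 0.3019 -2.9975 -0.959 ]
0.81 [327.1, 193.8] [-0.0452  0.0396]
[-0.0135  0.0349]
```

View pics/w4.png

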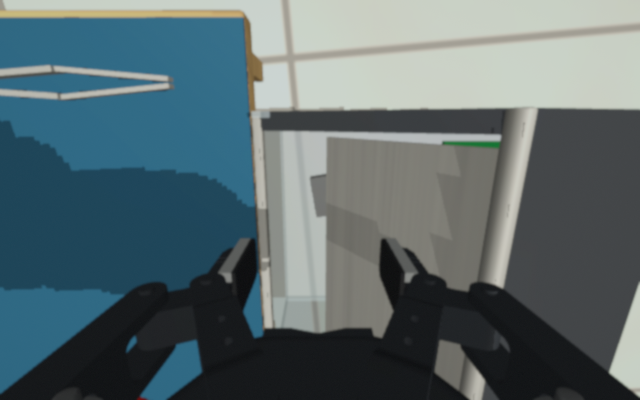

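The module has dropped and shows through the mouth at (318,195) on the bin floor. I'll withdraw along -y and then lift.

Request:
{"fn": "servo_tool", "kwargs": {
  "increments": [
    [0,-1.5,0,0,0,0,-0.5],
    [0,-2,0,0,0,0,-0.5],
    [0,-2,0,0,0,0,-0.5],
    [0,-2,0,0,0,0,-0.5],
    [0,-2,0,0,0,0,-0.5]
  ]
}}

```text
clock: 10.4
position: [0.5119, -0.0376, 0.1097]
ee_rot: [0.0, 0.041, 0.999, 0.0]
contact_force: [0.5, 0.2, 0.2]
width: 0.0642
gripper_force: 0.0
```

Request:
{"fn": "servo_tool", "kwargs": {
  "increments": [
    [0,0,-3,0,0,0,-0.5],
    [0,0,-4,0,0,0,-0.5],
    [0,0,-4,0,0,0,-0.5],
    [0,0,-4,0,0,0,-0.5],
    [0,0,0,0,0,0,-0.5]
  ]
}}

```text
clock: 10.9
position: [0.5153, -0.0376, 0.2656]
ee_rot: [0.006, 0.041, 0.999, -0.001]
contact_force: [1.4, 0.3, 0.2]
width: 0.0639
gripper_force: 0.0
```

Request:
{"fn": "servo_tool", "kwargs": {
  "increments": [
    [0,0,0,0,0,0,-0.5],
    [0,0,0,0,0,0,-0.5],
    [0,0,0,0,0,0,-0.5],
    [0,0,0,0,0,0,-0.5],
    [0,0,0,0,0,0,-0.5]
  ]
}}

```text
clock: 11.4
position: [0.5119, -0.036, 0.2589]
ee_rot: [-0.001, 0.041, 0.999, 0.0]
contact_force: [-0.3, -0.0, 0.3]
width: 0.0637
gripper_force: 0.0
```

Run:
```python
from h import *
s=manip.get_state(); print(s["clock"],s["position"],s["contact_force"])
save("wrist","w5")
for l,z in(("flap_edge",.103),("module_center",.01),("tweezer",.1),("pick",.1)):
    for r in finder.tip_of(l,"wrist")[:1]: print(l,r["p"],r["at"],at_z("wrist",r["at"],z))
```

```text
11.4 [ 0.51188955 -0.03603989  0.25890704] [-0.27444235 -0.04607384  0.32739108]
flap_edge 0.93 [386.7, 201.0] [0.53333395 0.03541399 0.103     ]
tweezer 0.64 [292.3, 106.0] [ 0.42998036 -0.05453624  0.1       ]
pick 0.85 [296.7, 286.3] [ 0.62989849 -0.07034891  0.1       ]
```

View pics/w5.png

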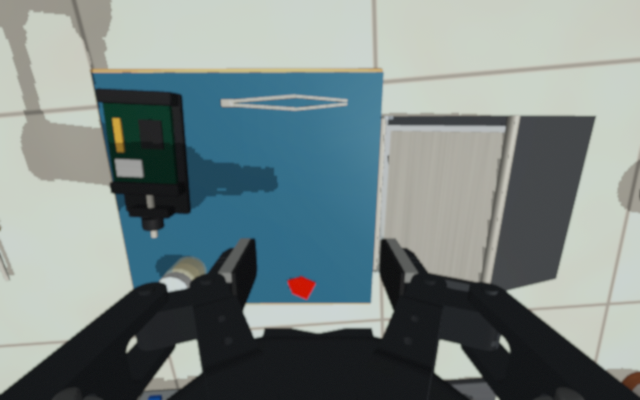

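The flap is shut, its edge at (387,201) matching the start. The mat lane is empty, and the tweezer (285,102) and pick (301,288) are where they were.

```bash
python3 -c "
from rig import manip; print(manip.sign_off())"
```

```text
the job is handed in; nothing more can be done
None
```

The dead module was pushed into the bin without being pinched or lifted, the flap sprang shut, the tweezer and pick hadn't moved, and I handed the job in at about 11.5 s; the first push jammed briefly on the flap's edge (about 28 N) before I raised the tips, and no verdict came back.

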